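# Press the last leg into a tree-slice plinth

### The arm

A 6-joint arm with a two-finger parallel gripper is mounted at the origin on the work surface. World frame = base frame: x ahead of the robot, y to its left, z up, the work surface at z = 0. Lengths are in m, angles in rad, forces in N, time in s.
With the tool pointing down it reaches from about 0.275 to 0.75 m from the base axis. Payload 10.2 kg.
Tool frame: the origin (TCP) lies on the centre line of the jaws, within the pads' length; the fingertips stand 25 mm ahead of it and the grasp point (between the pads) lies 6 mm ahead of it (finger_overhang is the distance from the TCP to the fingertips, in m); z points along the fingers, y is the line along which they close (so a half turn about z gives the same grasp; the last joint's range is limited). The gripper opens to 88 mm and grips with 3 to 60 N. Pads are 18 mm wide; open, the fingers measure 123 mm over their backs; the gripper's body (75 mm by 187 mm) begins 45 mm behind the grasp point.
Start: joints at [0.954, 0.313, 1.498, -0, 1.331, -0.223], TCP at [0.201, 0.485, 0.233] pointing down, gripper open.
Joint ranges: [-2.94, 2.94], [-0.97, 2.17], [0.19, 2.56], [-1.23, 4.37], [0.02, 3.11], [-2.88, 2.88]. Speed limits (rad/s): [2.39, 2.39, 3.01, 3.14, 3.14, 3.14].

### API

Orientations are given as a unit quaternion [x, y, z, w].
In Python, from workcell import * gives the robot as it stands. The module is installed in compiled form; this text tells all that it offers.
- The arm moves only by the shell command python3 -m inch 'ROWS' [FORCE]. ROWS is JSON, a list of rows, each a list of 3 entries, a list of its own where there are three numbers: the shift along the world's x, y, z in cm, then the turn, a rotation vector about the world's x, y, z in rad, then the gripper command: -1 is shut, 1 is fully open, values between are in proportion. A call has 1 to 10 rows; each row shifts and turns the commanded pose from where the row before left it; what a row does not reach is not made up. A row lasts 1/10 s, in which the tool goes at most 50 mm and 8.59 degrees, less where a joint would pass 70% of its speed; a pose out of reach is approached as far as the arm can. A call with a gripper value outside its range is refused whole. The fingers move at their own pace and stop on an object; FORCE is the grip in N (left out, the last holds). Time passes only in rows, so rows that do not move let the fingers close. It gives the time, the measured TCP pose, the force, the opening and the grip force at its end, in the units of the state.
- get_obs(): the state, without advancing time (a new reading comes with each control period).
- get_image(name): name is "scene" or "top" or "wrist"; returns a dict with "frame" (480x640x3 uint8, blue, green, red), "fx", "fy", "cx", "cy" (pixels), "k1" (the pictures are not rectified: a ray, as slopes to the right and down, at radius r is drawn at 1 + k1 r^2 times it, then the intrinsics apply), "R" (3x3) and "t" (3): a world point X has camera coordinates R X + t; the wrist camera has in their place "tool_from_camera" (4x4, takes a point from camera to tool coordinates, whose origin is the TCP and whose axes are the flange's). Camera axes: x right, y down, z forward; pixel columns grow to the right and rows downward; lengths in m; the calibration is good to about 2 mm. A picture is of the moment at which its call begins: read the wrist's pose just before it. There is no depth.
- hand_in(): hands the job in; it is judged then, once.
The state is a dict: "time_s": time; "joints": joint angles; "joint_velocities": joint speeds; "effort": joint torques, N m; "tcp_pos": TCP position; "orientation": TCP orientation; "wrist_force": force on the tool from outside, world axes, zero at the start; "wrist_torque": the same for the moment, N m; "width": finger opening in m; "gripper_force": force on a finger pad.
Only numpy, scipy, OpenCV 4.12 (cv2) and the standard library are available. Lean on these libraries where they do the work, as an engineer would, in place of code of your own. Each camera call takes 0.05 s, during which the arm holds its last target. There are 200 camera calls.

### The job

The tree-slice plinth lies upside down on its mat and still lacks one leg. Take the short leg, the one as long as the two already fitted, out of the drilled board, feel about with its tenon for the blind hole in the bare boss (that boss was glued on by eye, so the hole is some millimetres off its place), press the leg straight in until its shoulder sits flush on the boss, and let go. The glue is still fresh: do not let the leg push on the plinth with more than about 35 N at any moment, and leave the long leg, the glue bottle, the wax tin and the mallet where they are.

Things in the scene. Friction and masses are not known exactly. Their poses are not given: they have to be found in the camera images.
- plinth: Fixed round slice of trunk, 275 mm across, face down on a mat. Origin on the bench under its centre, z up. Its upper face is 35 mm above the bench; on it, 85 mm from the centre, stand three round bosses (64 mm across, 32 mm high, tops 67 mm above the bench): at +x the bare one with the hole, at 120 and 240 degrees those whose legs (30 mm thick, up to 127 mm above the bench) are fitted.
- socket (a point): Where the hole's mouth ought to be: 85 mm along the plinth's +x, level with the bare boss's flat top (67 mm above the bench), z up. The boss was glued on by eye: the true hole lies 2 to 6 mm from this point in any direction, unmeasured. It is round, vertical, 21.5 mm wide, 23 mm deep, with a sharp, unchamfered rim, in the middle of its boss.
- leg_center (a point): Middle of the thick part of the short leg, on its axis, 50 mm above its lower end; z runs from tenon to foot. Plain turned wood, 40 to 85 g: below, a round tenon 20 mm thick and 20 mm long with a square-cut end; then a square shoulder; then a straight round leg 30 mm thick and 60 mm long with a felt disc on its foot end. It stands tenon down, its shoulder on the drilled board.
- leg_tip (a point): Centre of the flat end face of the short leg's tenon, 50 mm below point leg_center along the leg. The tenon enters the hole freely for about 8 mm; farther down the bore is snug and grips it all round, so that pushing on takes roughly 5 to 15 N while it moves, until the shoulder meets the boss.
- rack: Drilled board in which finished legs stand, 220 x 70 mm, 28 mm high, fixed. Origin on the bench under its centre, x along its length. Three through holes 24 mm in diameter at x = -80, 0 and +80 mm; the legs stand in the two outer holes, loosely, and the middle one is empty.
- long_leg_center (a point): Middle of the thick part of the long leg, 70 mm above its lower end: it has the same tenon and thickness but is 100 mm long above its shoulder and belongs to another plinth. It stands in the other outer hole of the board and is to be left there.
- glue: White glue bottle, 60 mm in diameter, 135 mm high, upright; origin under its centre. Leave alone.
- wax: Round wax tin, 84 mm in diameter, 55 mm high; origin under its centre. Leave alone.
- mallet: Rubber mallet lying on the bench: head 62 mm in diameter and 95 mm long, handle reaching 270 mm along its +x; origin on the bench under the head. Leave alone.
Mind the look-alikes: they are no part of the job. Leave any black, blue or green look-alike of the part that bears leg_center alone.

How it is judged:
By the outcome, as a careful person would: the job done as asked, in the order asked, and still so for the second after the job is handed in, with the robot touching nothing.
It also fails if it takes over 64 s, if anything falls off the work surface, if the arm or the gripper's body presses on something with over 40 N, if the wrist force passes 120 N, or if a joint passes its speed limit or range.

## Working session

There is one attempt and no reset: what is moved stays moved. The work goes in short steps, Python scripts to look and compute and a shell command to move; the robot and the scene stay as the last step left them, time stands still between calls to the robot, and variables do not carry over. Pictures are saved under pics/ and viewed, at most 10 in all, crops included, and the job is handed in when it is done.

```bash
mkdir -p pics; python3 - <<'E'
from workcell import *
import cv2,pickle
o=get_obs();print({k:o[k] for k in("time_s","tcp_pos","orientation","wrist_force","width")})
d={}
for n in("top","scene"):
    d[n]=get_image(n);cv2.imwrite(f"pics/{n}0.png",d[n]["frame"]);print(n,{k:v for k,v in d[n].items() if k!="frame"})
pickle.dump(d,open("d.pkl","wb"))
E
```

```text
{'time_s': 0.0, 'tcp_pos': array([0.20129901, 0.48459035, 0.2323727 ]), 'orientation': array([ 1.95611821e-01,  9.80681196e-01, -5.90368196e-04, -2.41370872e-04]), 'wrist_force': array([0.5085356 , 0.17218114, 0.27197727]), 'width': 0.0882848178042244}
top {'fx': 579.134662313702, 'fy': 579.134662313702, 'cx': 322.02574342130725, 'cy': 245.2912123931002, 'k1': -0.06675764011637406, 'R': array([[-0.05290834, -0.99858449,  0.00545172],
       [-0.9726942 ,  0.05029962, -0.22657438],
       [ 0.22597944, -0.01729053, -0.97397861]]), 't': array([0.03156488, 0.58738971, 1.2617994 ])}
scene {'fx': 591.2683259837946, 'fy': 591.2683259837946, 'cx': 326.05797835236575, 'cy': 231.1999416037545, 'k1': -0.008056104653636766, 'R': array([[ 0.1125348 ,  0.99362632,  0.00653162],
       [ 0.73851147, -0.07923992, -0.6695684 ],
       [-0.66478322,  0.08017342, -0.74272168]]), 't': array([-0.05863783, -0.37795579,  1.79929829])}
```

View pics/top0.png

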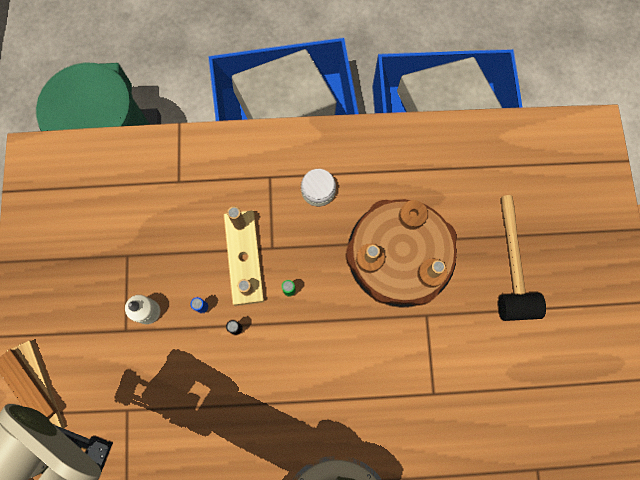

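View pics/scene0.png

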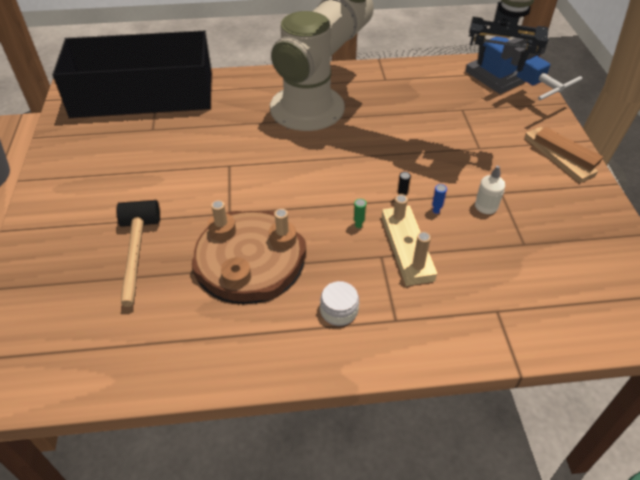

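The top view shows the rack at about (245,257) with wooden legs at (235,213) and (245,287). In the scene view these are (423,240), which looks long, and (400,203), which looks short. The black (234,326), blue (199,304) and green (289,287) pieces are look-alikes. The plinth is at (402,252) and its bare boss at (413,213). I'll enlarge the crops and triangulate the felt discs.

```bash
cat > h.py <<'E'
import numpy as np,cv2,pickle
def ray(c,u,v):
    K=np.array([[c["fx"],0,c["cx"]],[0,c["fy"],c["cy"]],[0,0,1]])
    p=cv2.undistortPoints(np.array([[[u,v]]],float),K,np.array([c["k1"],0,0,0,0]))[0,0]
    return -c["R"].T@c["t"], c["R"].T@np.array([p[0],p[1],1])
def onz(c,u,v,z):
    o,d=ray(c,u,v);return o+d*(z-o[2])/d[2]
def tri(c1,p1,c2,p2):
    o1,d1=ray(c1,*p1);o2,d2=ray(c2,*p2)
    s=np.linalg.lstsq(np.c_[d1,-d2],o2-o1,rcond=None)[0]
    a,b=o1+d1*s[0],o2+d2*s[1];return (a+b)/2,np.linalg.norm(a-b)
def proj(c,X):
    q=c["R"]@X+c["t"];x,y=q[:2]/q[2];f=1+c["k1"]*(x*x+y*y);return c["fx"]*x*f+c["cx"],c["fy"]*y*f+c["cy"]
E
python3 - <<'E'
from h import *
d=pickle.load(open("d.pkl","rb"))
for n,(x0,x1,y0,y1) in {"top":(190,470,190,350),"scene":(180,460,160,310)}.items():
    f=d[n]["frame"]; s=cv2.cvtColor(f,cv2.COLOR_BGR2HSV)
    m=((s[...,1]<75)&(s[...,2]>90)).astype(np.uint8)
    k,_,st,ce=cv2.connectedComponentsWithStats(m)
    for a,b in zip(st[1:],ce[1:]):
        if x0<b[0]<x1 and y0<b[1]<y1 and a[4]>15: print(n,a,b.round(1))
    cv2.imwrite(f"pics/{n}1.png",cv2.resize(f[y0:y1,x0:x1],None,fx=2.85,fy=2.85,interpolation=cv2.INTER_CUBIC))
E
```

```text
top [229 208  10   9  77] [233.3 212. ]
top [368 246  10  10  79] [372.5 250.6]
top [434 262  10  10  80] [438.4 266.3]
top [239 281  10  10  79] [243.4 285.2]
top [283 281  10  10  80] [287.5 285.9]
top [191 299  11  10  79] [196.3 303.2]
top [227 321  11  11  94] [232.1 326. ]
scene [400 172  10   7  58] [404.6 175. ]
scene [434 183  14  28 110] [441.  190.6]
scene [397 195   9   7  56] [401.1 198.1]
scene [355 199  11   8  67] [360.  202.2]
scene [213 201  10   7  58] [217.3 204.1]
scene [276 209  10   8  60] [280.6 212.7]
scene [419 232  10   9  69] [423.4 236.2]
scene [425 260  10  13  77] [429.1 267.6]
scene [ 320  281   39   45 1434] [338.9 303. ]
```

View pics/top1.png

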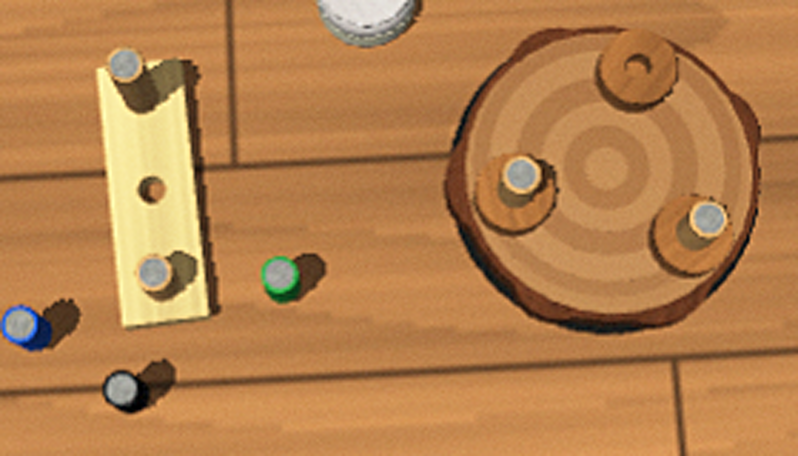

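View pics/scene1.png

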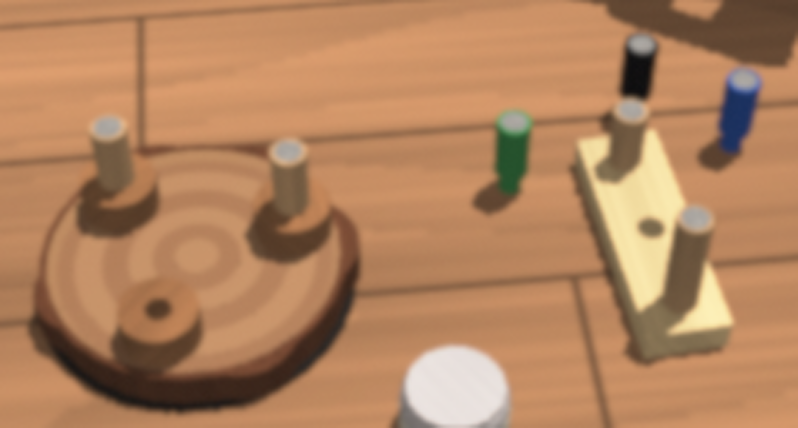

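The enlarged crops confirm it. The short wooden leg is at top (243,285) and scene (401,198); it is natural wood and the same length as the fitted ones. The long one is at top (233,212). Next I'll work out positions.

```bash
python3 - <<'E'
from h import *
from scipy.spatial.transform import Rotation as R
d=pickle.load(open("d.pkl","rb"));T,S=d["top"],d["scene"]
for n,a,b,z in [("short",(243.4,285.2),(401.1,198.1),.088),("long",(233.3,212),(423.4,236.2),.128),("fitA",(372.5,250.6),(280.6,212.7),.127),("fitB",(438.4,266.3),(217.3,204.1),.127),("green",(287.5,285.9),(360,202.2),.08),("black",(232.1,326),(404.6,175),.08),("hole",(637/2.85+190,68/2.85+190),(157/2.85+180,308/2.85+160),.067)]:
    print(n,*[np.round(x,4) for x in tri(T,a,S,b)],onz(T,*a,z).round(4),onz(S,*b,z).round(4))
A=(onz(T,372.5,250.6,.127)+onz(S,280.6,212.7,.127))/2;B=(onz(T,438.4,266.3,.127)+onz(S,217.3,204.1,.127))/2
M=(A+B)/2;u=B-A;L=np.hypot(*u[:2]);n=np.array([-u[1],u[0]])/L
if n[0]<0:n=-n
print("legdist",L,"centre",M[:2]+n*.0425,"socket",M[:2]+n*.1275,"dir",np.degrees(np.arctan2(n[1],n[0])))
# rack empty hole mouth
print("rackhole",onz(T,151.5/2.85+190,189/2.85+190,.028),onz(S,651/2.85+180,228/2.85+160,.028))
from workcell import *
o=get_obs();r=R.from_quat(o["orientation"]);print(r.as_matrix().round(3));w=get_image("wrist");print(w["tool_from_camera"].round(4),w["fx"],w["cx"],w["cy"])
E
```

```text
short [0.5019 0.1817 0.086 ] 0.0016 [0.5015 0.1807 0.088 ] [0.5039 0.1819 0.088 ]
long [0.661  0.1954 0.1252] 0.001 [0.6601 0.1945 0.128 ] [0.6634 0.195  0.128 ]
fitA [ 0.5572 -0.1078  0.125 ] 0.0003 [ 0.5568 -0.1077  0.127 ] [ 0.5593 -0.1077  0.127 ]
fitB [ 0.5148 -0.2492  0.1249] 0.0004 [ 0.5144 -0.2489  0.127 ] [ 0.517  -0.2488  0.127 ]
green [0.4967 0.0837 0.0773] 0.001 [0.4962 0.0831 0.08  ] [0.4993 0.0837 0.08  ]
black [0.4134 0.2096 0.0773] 0.0009 [0.413  0.2088 0.08  ] [0.4162 0.2092 0.08  ]
hole [ 0.654  -0.2171  0.0614] 0.0002 [ 0.6524 -0.2162  0.067 ] [ 0.6586 -0.2165  0.067 ]
legdist 0.14737413293149243 centre [ 0.57754528 -0.19048612] socket [ 0.65895753 -0.21492066] dir -16.706255143926576
rackhole [0.58033213 0.18705267 0.028     ] [0.58579164 0.18938315 0.028     ]
[[-0.923  0.384 -0.001]
 [ 0.384  0.923 -0.001]
 [ 0.    -0.001 -1.   ]]
[[-1.000e-04 -9.490e-01 -3.152e-01  8.290e-02]
 [ 1.000e+00 -6.000e-04  1.300e-03  4.000e-04]
 [-1.400e-03 -3.152e-01  9.490e-01 -1.514e-01]
 [ 0.000e+00  0.000e+00  0.000e+00  1.000e+00]] 365.1218885389192 318.6470770504094 236.70211575533577
```

```bash
python3 -m inch '[[[3,-3.04,-0.44],[0,0,0],1],[[3,-3.04,-0.44],[0,0,0],1],[[3,-3.04,-0.44],[0,0,0],1],[[3,-3.04,-0.44],[0,0,0],1],[[3,-3.04,-0.44],[0,0,0],1],[[3,-3.04,-0.44],[0,0,0],1],[[3,-3.04,-0.44],[0,0,0],1],[[3,-3.04,-0.44],[0,0,0],1],[[3,-3.04,-0.44],[0,0,0],1],[[3,-3.04,-0.44],[0,0,0],1]]'
python3 -m inch '[[[0,0,0],[0,0,0],0.5],[[0,0,0],[0,0,0],0.5]]'
cat >> h.py <<'E'
def wrist(name):
    from workcell import get_obs,get_image
    from scipy.spatial.transform import Rotation as Ro
    o=get_obs();w=get_image("wrist");cv2.imwrite(f"pics/{name}.png",w["frame"])
    M=np.eye(4);M[:3,:3]=Ro.from_quat(o["orientation"]).as_matrix();M[:3,3]=o["tcp_pos"]
    C=M@w["tool_from_camera"];w["R"]=C[:3,:3].T;w["t"]=-w["R"]@C[:3,3]
    pickle.dump((w,o),open(f"{name}.pkl","wb"));return w,o
E
python3 - <<'E'
from h import *
w,o=wrist("w1");print(o["tcp_pos"],proj(w,np.array([.502,.181,.088])))
s=cv2.cvtColor(w["frame"],cv2.COLOR_BGR2HSV);m=((s[...,1]<75)&(s[...,2]>90)).astype(np.uint8)
k,_,st,ce=cv2.connectedComponentsWithStats(m)
for a,b in zip(st[1:],ce[1:]):
    if a[4]>150: print(a,b.round(1),onz(w,*b,.088).round(4))
E
```

```text
time_s: 1.15
tcp_pos: [0.5024, 0.1793, 0.1886]
orientation: [0.196, 0.981, -0.0, -0.0]
wrist_force: [-0.2, 1.2, 0.3]
width: 0.0881
gripper_force: 0.0
time_s: 1.35
tcp_pos: [0.5014, 0.1805, 0.1885]
orientation: [0.196, 0.981, -0.0, -0.001]
wrist_force: [-0.2, 0.3, 0.3]
width: 0.0743
gripper_force: 0.0
[0.50137799 0.18046749 0.1884668 ] (np.float64(318.7138604962884), np.float64(236.40624109211103))
[ 528    4  112  100 8673] [590.   60.5] [0.4596 0.3864 0.088 ]
[ 293   85   35   38 1031] [309.6 103.7] [0.4158 0.2105 0.088 ]
[429 119  33  34 866] [445.2 135.1] [0.4687 0.2865 0.088 ]
[ 310  168   97  200 5672] [364.3 268.6] [0.5386 0.2027 0.088 ]
[ 272  191   52   69 1003] [293.5 219.1] [0.483  0.1693 0.088 ]
[306 224  32  30 754] [321.6 238.3] [0.5041 0.1824 0.088 ]
[189 262  29  27 588] [202.9 275. ] [0.4966 0.0885 0.088 ]
[ 357  377  161   32 4361] [440.1 392.2] [0.6713 0.2227 0.088 ]
[ 221  418   75   46 2288] [256.2 439.6] [0.658  0.0549 0.088 ]
[404 421  31  24 564] [419.2 432.8] [0.7073 0.1927 0.088 ]
```

View pics/w1.png

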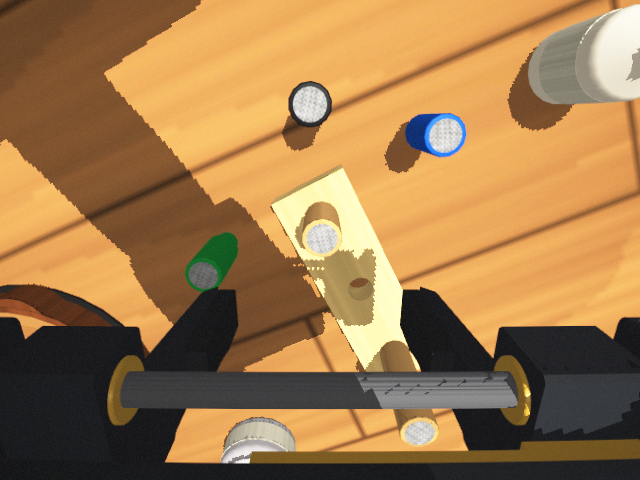

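```bash
python3 -m inch '[[[1.57,-3.96,0],[0,0,0],0.5],[[1.57,-3.96,0],[0,0,0],0.5],[[1.57,-3.96,0],[0,0,0],0.5],[[1.57,-3.96,0],[0,0,0],0.5],[[1.57,-3.96,0],[0,0,0],0.5],[[1.57,-3.96,0],[0,0,0],0.5],[[1.57,-3.96,0],[0,0,0],0.5],[[1.57,-3.96,0],[0,0,0],0.5],[[1.57,-3.96,0],[0,0,0],0.5],[[1.57,-3.96,0],[0,0,0],0.5]]'
python3 -m inch '[[[0,0,0],[0,0,0],0.5],[[0,0,0],[0,0,0],0.5],[[0,0,0],[0,0,0],0.5]]'
python3 - <<'E'
from h import *
w,o=wrist("w2");print(o["tcp_pos"],o["orientation"],proj(w,np.array([.658,-.216,.067])))
cv2.imwrite("pics/w2c.png",cv2.resize(w["frame"][150:330,210:450],None,fx=3.3,fy=3.3,interpolation=cv2.INTER_CUBIC))
E
```

```text
time_s: 2.4
tcp_pos: [0.6591, -0.2149, 0.1894]
orientation: [0.195, 0.981, 0.0, 0.0]
wrist_force: [0.1, -0.0, 1.2]
width: 0.066
gripper_force: 0.0
time_s: 2.7
tcp_pos: [0.6585, -0.2132, 0.1893]
orientation: [0.195, 0.981, 0.0, 0.0]
wrist_force: [-1.1, 0.5, 0.0]
width: 0.0661
gripper_force: 0.0
[ 0.65853262 -0.21317663  0.18932829] [1.94626337e-01 9.80877449e-01 1.35000315e-04 6.98569382e-06] (np.float64(314.0563468631526), np.float64(227.75927491186187))
```

View pics/w2c.png

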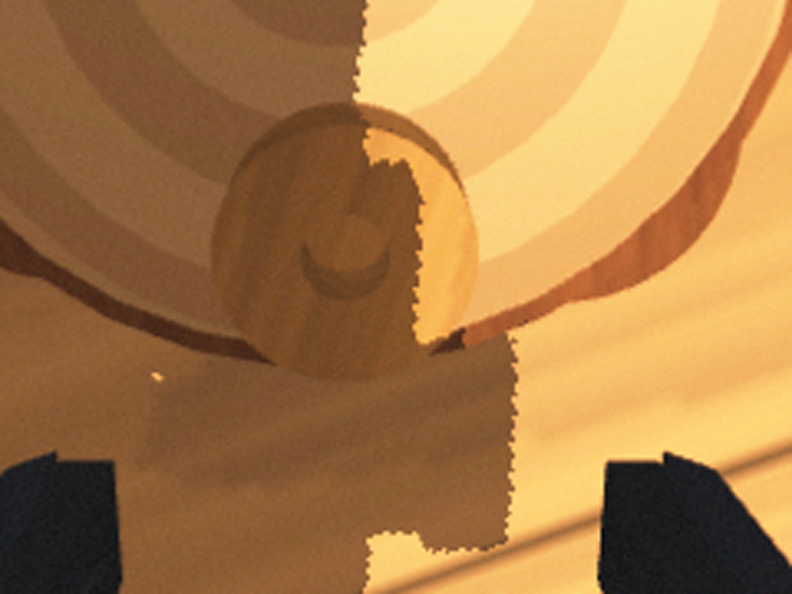

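The crop shows the boss top from x 211 to 479 and y 126 to 380. The hole spans 301 to 390 horizontally and about 214 to 300 vertically, so its centre is near crop (345.3,256).

```bash
python3 - <<'E'
from h import *
w,o=pickle.load(open("w2.pkl","rb"))
for p in [(345,253),(345.5,257),(301,257),(390,257),(211,253),(479,253)]:
    print(p,onz(w,210+(p[0]+.5)/3.3-.5,150+(p[1]+.5)/3.3-.5,.067).round(4))
print(o["time_s"])
E
```

```text
(345, 253) [ 0.657  -0.2154  0.067 ]
(345.5, 257) [ 0.6579 -0.2157  0.067 ]
(301, 257) [ 0.6539 -0.2255  0.067 ]
(390, 257) [ 0.662 -0.206  0.067]
(211, 253) [ 0.6448 -0.2448  0.067 ]
(479, 253) [ 0.6691 -0.1861  0.067 ]
2.7
```

```bash
python3 -m inch '[[[-1.55,3.95,0],[0,0,0],0.5],[[-1.55,3.95,0],[0,0,0],0.5],[[-1.55,3.95,0],[0,0,0],0.5],[[-1.55,3.95,0],[0,0,0],0.5],[[-1.55,3.95,0],[0,0,0],0.5],[[-1.55,3.95,0],[0,0,0],0.5],[[-1.55,3.95,0],[0,0,0],0.5],[[-1.55,3.95,0],[0,0,0],0.5],[[-1.55,3.95,0],[0,0,0],0.5],[[-1.55,3.95,0],[0,0,0],0.5]]'
python3 -m inch '[[[0,0,0],[0,0,0],0.4],[[0,0,0],[0,0,0],0.4],[[0,0,0],[0,0,0],0.4]]'
```

```text
time_s: 3.75
tcp_pos: [0.5017, 0.1823, 0.1896]
orientation: [0.195, 0.981, 0.0, 0.0]
wrist_force: [0.6, 0.3, -0.3]
width: 0.0664
gripper_force: 0.0
time_s: 4.05
tcp_pos: [0.5035, 0.1795, 0.1892]
orientation: [0.196, 0.981, -0.0, 0.0]
wrist_force: [0.1, 0.7, 0.2]
width: 0.0617
gripper_force: 0.0
```

```bash
python3 -m inch '[[[0.1,0.2,-1.9],[0,0,0],0.4],[[0,0,-1.9],[0,0,0],0.4],[[0,0,-1.9],[0,0,0],0.4],[[0,0,-1.9],[0,0,0],0.4],[[0,0,-1.9],[0,0,0],0.4],[[0,0,-1.9],[0,0,0],0.4],[[0,0,0],[0,0,0],0.4],[[0,0,0],[0,0,0],-1],[[0,0,0],[0,0,0],-1],[[0,0,0],[0,0,0],-1]]' 25
python3 -m inch '[[[0,0,0],[0,0,0],-1],[[0,0,0],[0,0,0],-1],[[0,0,0],[0,0,0],-1],[[0,0,0],[0,0,0],-1]]'
```

```text
time_s: 5.05
tcp_pos: [0.505, 0.1817, 0.0759]
orientation: [0.196, 0.981, 0.0, 0.001]
wrist_force: [0.7, 0.1, 0.1]
width: 0.0402
gripper_force: 0.0
time_s: 5.45
tcp_pos: [0.5047, 0.1818, 0.0754]
orientation: [0.196, 0.981, 0.0, 0.0]
wrist_force: [-1.3, -0.5, 4.7]
width: 0.0285
gripper_force: 25.0
```

```bash
python3 -m inch '[[[0,0,0],[0,0,0],-1],[[0,0,1.4],[0,0,0],-1],[[0,0,2],[0,0,0],-1],[[0,0,2.5],[0,0,0],-1],[[0,0,2.5],[0,0,0],-1],[[0,0,2.5],[0,0,0],-1],[[0,0,2.5],[0,0,0],-1],[[0,0,0],[0,0,0],-1]]' 45
python3 -m inch '[[[1.53,-3.97,0],[0,0,0],-1],[[1.53,-3.97,0],[0,0,0],-1],[[1.53,-3.97,0],[0,0,0],-1],[[1.53,-3.97,0],[0,0,0],-1],[[1.53,-3.97,0],[0,0,0],-1],[[1.53,-3.97,0],[0,0,0],-1],[[1.53,-3.97,0],[0,0,0],-1],[[1.53,-3.97,0],[0,0,0],-1],[[1.53,-3.97,0],[0,0,0],-1],[[1.53,-3.97,0],[0,0,0],-1]]'
python3 -m inch '[[[0,0,-2],[0,0,0],-1],[[0,0,-2],[0,0,0],-1],[[0,0,-2],[0,0,0],-1],[[0,0,0],[0,0,0],-1],[[0,0,0],[0,0,0],-1]]'
python3 - <<'E'
from h import *
w,o=wrist("w3");print(o["tcp_pos"],o["wrist_force"],o["wrist_torque"],o["width"])
cv2.imwrite("pics/w3c.png",cv2.resize(w["frame"][60:420,80:560],None,fx=1.65,fy=1.65))
E
```

```text
time_s: 6.25
tcp_pos: [0.5055, 0.1821, 0.2114]
orientation: [0.196, 0.981, 0.001, 0.002]
wrist_force: [-0.3, 0.9, -0.0]
width: 0.0282
gripper_force: 45.0
time_s: 7.25
tcp_pos: [0.6575, -0.2167, 0.2067]
orientation: [0.196, 0.981, 0.0, -0.001]
wrist_force: [0.2, -0.0, -0.1]
width: 0.0281
gripper_force: 45.0
time_s: 7.75
tcp_pos: [0.6573, -0.215, 0.1482]
orientation: [0.196, 0.981, 0.0, -0.001]
wrist_force: [-0.1, -0.1, -0.2]
width: 0.0279
gripper_force: 45.0
[ 0.65729924 -0.21502314  0.14824412] [-0.12380288 -0.05862017 -0.24317335] [-0.01081899 -0.04060322 -0.0153375 ] 0.02791057003868383
```

View pics/w3c.png

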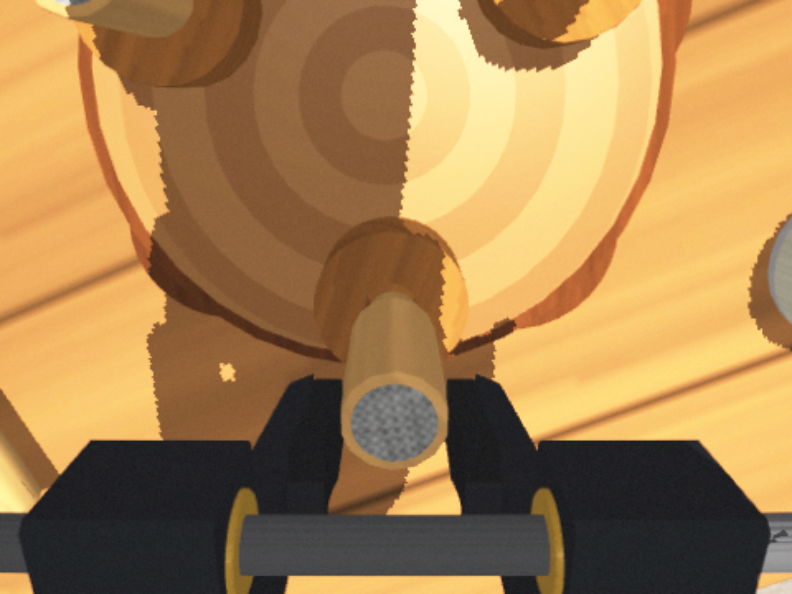

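Leg held, with its foot disc at crop (394,424) and the visible shoulder edge at about (395,292). I'll check its tilt and its offset from the TCP.

```bash
python3 - <<'E'
from h import *
w,o=pickle.load(open("w3.pkl","rb"));t=o["tcp_pos"]
s=cv2.cvtColor(w["frame"],cv2.COLOR_BGR2HSV)[290:345,285:350];m=((s[...,1]<75)&(s[...,2]>90)).astype(np.uint8)
_,_,st,ce=cv2.connectedComponentsWithStats(m);i=1+st[1:,4].argmax();u,v=ce[i]+[285,290];print(u,v,st[i])
P=onz(w,u,v,.161);print("foot",P,P-t)
for x,y in ((P[0],P[1]),):
  q=np.array([proj(w,np.array([x+.015*np.cos(a),y+.015*np.sin(a),.101])) for a in np.linspace(0,6.28,90)])
  q=(q-[80,60])*1.65;print("expected shoulder top edge, x range",q[q[:,1].argmin()],q[:,0].min(),q[:,0].max())
E
```

```text
318.54597701149424 315.7690700104493 [   8    3   52   47 1914]
foot [ 0.65665616 -0.21420324  0.161     ] [-0.00064307  0.0008199   0.01275588]
expected shoulder top edge, x range [393.18458688 294.59257266] 351.22366753049573 435.51694588763826
```

```bash
python3 -m inch '[[[0.07,-0.2,-0.4],[0,0,0],-1],[[0,0,-0.4],[0,0,0],-1],[[0,0,-0.2],[0,0,0],-1],[[0,0,0],[0,0,0],-1],[[0,0,0],[0,0,0],-1]]'
for i in 1 2 3; do python3 -m inch '[[[0,0,-0.1],[0,0,0],-1],[[0,0,0],[0,0,0],-1]]' | egrep 'tcp|wrist_f'; done
```

```text
time_s: 8.3
tcp_pos: [0.6582, -0.2172, 0.139]
orientation: [0.196, 0.981, -0.0, 0.0]
wrist_force: [-0.8, 0.1, -0.3]
width: 0.0283
gripper_force: 45.0
tcp_pos: [0.6581, -0.2172, 0.1379]
wrist_force: [0.1, 0.5, -0.8]
tcp_pos: [0.6581, -0.2171, 0.1368]
wrist_force: [0.3, -0.1, -0.1]
tcp_pos: [0.6581, -0.2172, 0.1358]
wrist_force: [-0.4, 0.3, -1.1]
```

```bash
python3 -m inch '[[[0,0,-0.1],[0,0,0],-1],[[0,0,0],[0,0,0],-1]]' | egrep 'tcp|wrist_f'; python3 -m inch '[[[0,0,-0.05],[0,0,0],-1],[[0,0,0],[0,0,0],-1]]' | egrep 'tcp|wrist_f';python3 -m inch '[[[0,0,-0.05],[0,0,0],-1],[[0,0,0],[0,0,0],-1]]' | egrep 'tcp|wrist_f'
```

```text
tcp_pos: [0.6581, -0.2172, 0.1348]
wrist_force: [-0.1, -0.5, -0.5]
tcp_pos: [0.6581, -0.2172, 0.1343]
wrist_force: [-0.2, 1.0, -0.6]
tcp_pos: [0.6581, -0.2171, 0.1338]
wrist_force: [0.4, 0.1, -1.0]
```

```bash
python3 -m inch '[[[0,0,-0.05],[0,0,0],-1],[[0,0,0],[0,0,0],-1]]' | egrep 'tcp|wrist_f'; python3 -m inch '[[[0,0,-0.05],[0,0,0],-1],[[0,0,0],[0,0,0],-1]]' | egrep 'tcp|wrist_f'
```

```text
tcp_pos: [0.6582, -0.2172, 0.1333]
wrist_force: [0.7, 0.7, 0.1]
tcp_pos: [0.6581, -0.2171, 0.1329]
wrist_force: [0.4, -0.5, -0.4]
```

```bash
python3 -m inch '[[[0,0,-0.05],[0,0,0],-1],[[0,0,0],[0,0,0],-1]]' | egrep 'tcp|wrist_f'; python3 -m inch '[[[0,0,-0.05],[0,0,0],-1],[[0,0,0],[0,0,0],-1]]' | egrep 'tcp|wrist_f'
```

```text
tcp_pos: [0.6581, -0.2172, 0.1323]
wrist_force: [-0.5, 0.5, -0.6]
tcp_pos: [0.6581, -0.2172, 0.1319]
wrist_force: [-0.1, 0.6, -0.9]
```

```bash
python3 -m inch '[[[0,0,-0.05],[0,0,0],-1],[[0,0,0],[0,0,0],-1]]' | egrep 'tcp|wrist_f'; python3 -m inch '[[[0,0,-0.05],[0,0,0],-1],[[0,0,0],[0,0,0],-1]]' | egrep 'tcp|wrist_f'
```

```text
tcp_pos: [0.6581, -0.2171, 0.1313]
wrist_force: [0.8, 0.2, -1.0]
tcp_pos: [0.6581, -0.2171, 0.1308]
wrist_force: [0.7, 1.3, -0.3]
```

```bash
for i in 1 2 3; do python3 -m inch '[[[0,0,-0.1],[0,0,0],-1],[[0,0,0],[0,0,0],-1]]' | egrep 'tcp|wrist_f'; done
```

```text
tcp_pos: [0.6581, -0.2172, 0.1297]
wrist_force: [0.7, 0.0, -0.4]
tcp_pos: [0.6581, -0.2171, 0.1287]
wrist_force: [0.9, 0.7, -0.4]
tcp_pos: [0.6581, -0.2172, 0.1278]
wrist_force: [0.5, 0.5, -0.4]
```

```bash
for i in 1 2 3; do python3 -m inch '[[[0,0,-0.1],[0,0,0],-1],[[0,0,0],[0,0,0],-1]]' | egrep 'tcp|wrist_f'; done
```

```text
tcp_pos: [0.6582, -0.2172, 0.1268]
wrist_force: [0.4, 0.7, -0.5]
tcp_pos: [0.6582, -0.2171, 0.126]
wrist_force: [0.2, 1.1, 0.5]
tcp_pos: [0.6583, -0.2171, 0.1251]
wrist_force: [1.0, 1.2, 1.5]
```

```bash
for i in 1 2 3; do python3 -m inch '[[[0,0,-0.1],[0,0,0],-1],[[0,0,0],[0,0,0],-1]]' | egrep 'tcp|wrist_f'; done
```

```text
tcp_pos: [0.6582, -0.2172, 0.124]
wrist_force: [0.8, 1.5, 2.5]
tcp_pos: [0.6581, -0.2173, 0.1229]
wrist_force: [1.2, 0.8, 3.5]
tcp_pos: [0.6581, -0.2173, 0.1218]
wrist_force: [0.1, 0.3, 2.2]
```

```bash
for i in 1 2 3 4; do python3 -m inch '[[[0,0,-0.1],[0,0,0],-1],[[0,0,0],[0,0,0],-1]]' | egrep 'tcp|wrist_f|width'; done
```

```text
tcp_pos: [0.658, -0.2172, 0.1207]
wrist_force: [0.1, 1.0, 2.5]
width: 0.0282
tcp_pos: [0.658, -0.2172, 0.1197]
wrist_force: [0.6, 0.1, 2.4]
width: 0.0279
tcp_pos: [0.6581, -0.2172, 0.1187]
wrist_force: [-1.5, 0.4, 2.8]
width: 0.0281
tcp_pos: [0.6581, -0.2172, 0.1178]
wrist_force: [0.3, 0.7, 2.5]
width: 0.0278
```

```bash
for i in 1 2 3 4; do python3 -m inch '[[[0,0,-0.05],[0,0,0],-1],[[0,0,0],[0,0,0],-1]]' | egrep 'tcp|wrist_f'; done
```

```text
tcp_pos: [0.6581, -0.2172, 0.1173]
wrist_force: [0.5, 0.1, 2.4]
tcp_pos: [0.6582, -0.2172, 0.1169]
wrist_force: [0.3, 0.5, 2.9]
tcp_pos: [0.6581, -0.2172, 0.1164]
wrist_force: [0.0, 0.4, 2.3]
tcp_pos: [0.6581, -0.2172, 0.1158]
wrist_force: [0.6, 0.5, 2.4]
```

```bash
for i in 1 2 3; do python3 -m inch '[[[0,0,-0.05],[0,0,0],-1],[[0,0,0],[0,0,0],-1]]' | egrep 'tcp|wrist_f'; done
python3 - <<'E'
from h import *
w,o=wrist("w4");cv2.imwrite("pics/w4c.png",cv2.resize(w["frame"][160:360,200:440],None,fx=3,fy=3,interpolation=cv2.INTER_CUBIC))
s=cv2.cvtColor(w["frame"],cv2.COLOR_BGR2HSV)[280:355,275:360];m=((s[...,1]<75)&(s[...,2]>90)).astype(np.uint8)
_,_,st,ce=cv2.connectedComponentsWithStats(m);i=1+st[1:,4].argmax();print(ce[i]+[275,280],st[i])
E
```

```text
tcp_pos: [0.6581, -0.2172, 0.1154]
wrist_force: [-0.1, -0.1, 2.4]
tcp_pos: [0.6581, -0.2172, 0.1149]
wrist_force: [-0.6, 0.7, 2.2]
tcp_pos: [0.6582, -0.2172, 0.1144]
wrist_force: [0.6, 0.4, 3.6]
[318.56734269 315.80395216] [  18   13   53   47 1923]
```

View pics/w4c.png

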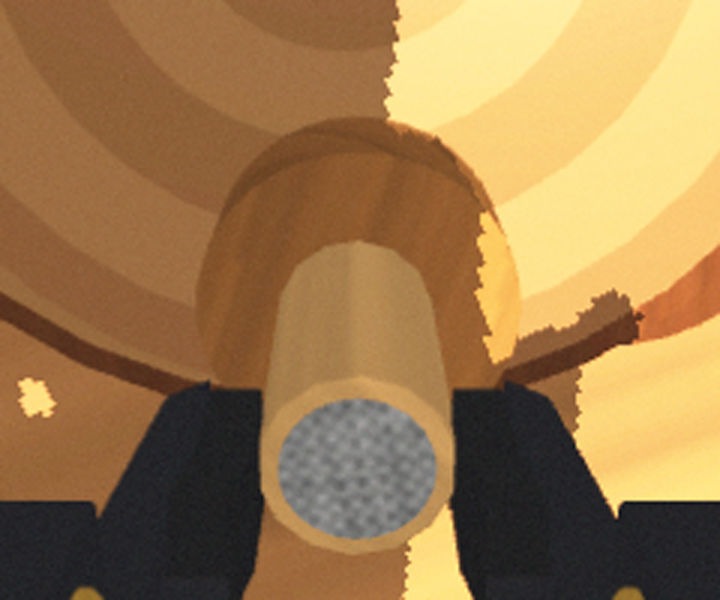

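The felt disc is at the same wrist pixel (318.6,315.8) as before, so the leg has not slipped. Its shoulder appears on or just above the boss top, at crop (358,241). I'll press on in small steps until the force rises.

```bash
for i in 1 2; do python3 -m inch '[[[0,0,-0.03],[0,0,0],-1],[[0,0,0],[0,0,0],-1]]' | egrep 'tcp|wrist_f'; done
```

```text
tcp_pos: [0.6583, -0.2172, 0.1144]
wrist_force: [0.1, -0.2, 4.2]
tcp_pos: [0.6584, -0.2172, 0.1143]
wrist_force: [-0.8, 0.5, 6.2]
```

```bash
for i in 1 2 3; do python3 -m inch '[[[0,0,-0.05],[0,0,0],-1],[[0,0,0],[0,0,0],-1]]' | egrep 'tcp|wrist_f'; done
```

```text
tcp_pos: [0.6585, -0.2173, 0.1143]
wrist_force: [-0.3, -0.4, 8.2]
tcp_pos: [0.6586, -0.2174, 0.1142]
wrist_force: [-0.1, 0.4, 10.8]
tcp_pos: [0.6588, -0.2175, 0.1142]
wrist_force: [-0.3, 0.8, 12.1]
```

```bash
for i in 1 2 3; do python3 -m inch '[[[0,0,-0.07],[0,0,0],-1],[[0,0,0],[0,0,0],-1]]' | egrep 'time|tcp|wrist_f|width'; done
```

```text
time_s: 15.95
tcp_pos: [0.659, -0.2175, 0.1141]
wrist_force: [-1.8, 1.4, 14.8]
width: 0.0282
time_s: 16.15
tcp_pos: [0.6592, -0.2177, 0.114]
wrist_force: [-1.9, 2.5, 16.9]
width: 0.0281
time_s: 16.35
tcp_pos: [0.6594, -0.2178, 0.114]
wrist_force: [-2.2, 0.7, 20.1]
width: 0.0281
```

Seated: the TCP holds still at 20 N, at the predicted height of 0.1144. I'll relax the push, open, and retreat straight up.

```bash
python3 -m inch '[[[0,0,0.2],[0,0,0],-1],[[0,0,0.18],[0,0,0],-1],[[0,0,0],[0,0,0],-1],[[0,0,0],[0,0,0],-1]]'
python3 -m inch '[[[0,0,0],[0,0,0],0.2],[[0,0,0],[0,0,0],0.2],[[0,0,0],[0,0,0],0.2],[[0,0,0],[0,0,0],0.2],[[0,0,0],[0,0,0],0.2]]'
```

```text
time_s: 16.75
tcp_pos: [0.6583, -0.2172, 0.1143]
orientation: [0.196, 0.981, -0.0, 0.0]
wrist_force: [-0.2, 0.2, 5.4]
width: 0.0277
gripper_force: 45.0
time_s: 17.25
tcp_pos: [0.6581, -0.2171, 0.1137]
orientation: [0.196, 0.981, 0.0, -0.0]
wrist_force: [0.1, 0.2, -0.5]
width: 0.0528
gripper_force: 0.0
```

```bash
python3 -m inch '[[[0,0,1],[0,0,0],0.2],[[0,0,2],[0,0,0],0.2],[[0,0,3],[0,0,0],0.2],[[0,0,3],[0,0,0],0.2],[[-3,3,2],[0,0,0],0.2],[[-4,3,0],[0,0,0],0.2],[[-4,3,0],[0,0,0],0.2],[[-4,3,0],[0,0,0],0.2],[[0,0,0],[0,0,0],0.2],[[0,0,0],[0,0,0],0.2]]'
python3 - <<'E'
from h import *
from workcell import *
T,S=get_image("top"),get_image("scene")
for c,n in((T,"top"),(S,"scene")):
    cv2.imwrite(f"pics/{n}9.png",c["frame"])
P={}
for n,c in(("T",T),("S",S)):
    s=cv2.cvtColor(c["frame"],cv2.COLOR_BGR2HSV);m=((s[...,1]<75)&(s[...,2]>90)).astype(np.uint8)
    _,_,st,ce=cv2.connectedComponentsWithStats(m)
    u,v=proj(c,np.array([.6575,-.2165,.127]));
    for a,b in zip(st[1:],ce[1:]):
        if np.hypot(b[0]-u,b[1]-v)<8 and a[4]>15: print(n,a,b,onz(c,*b,.127));P[n]=b
if len(P)==2: print(tri(T,P["T"],S,P["S"]))
f=T["frame"][190:340,190:470];g=S["frame"][160:310,180:460]
cv2.imwrite("pics/fin.png",cv2.resize(np.vstack([f,g]),None,fx=2,fy=2))
E
```

```text
time_s: 18.25
tcp_pos: [0.5083, -0.0971, 0.2254]
orientation: [0.195, 0.981, -0.0, 0.001]
wrist_force: [1.1, -0.0, 0.4]
width: 0.0529
gripper_force: 0.0
T [414 201  10   9  74] [418.17567568 205.04054054] [ 0.65542892 -0.2173605   0.127     ]
S [227 246  10   9  73] [231.54794521 250.1369863 ] [ 0.65782037 -0.21748841  0.127     ]
(array([ 0.65604201, -0.21773435,  0.12494246]), np.float64(5.5046516712326356e-05))
```

View pics/fin.png

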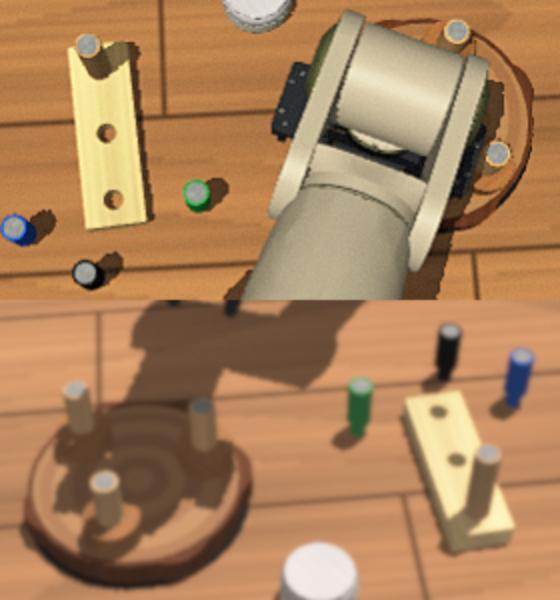

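The leg stands in its boss, with its foot triangulated at z 0.1249. The fitted legs measured 0.1250 and 0.1249 with the same method, so it is flush. Everything else is where it was.

```bash
python3 -c "
from workcell import *
print(hand_in())"
```

```text
the job is handed in; nothing more can be done
None
```

The short leg is pressed into the bare boss until its shoulder sits flush and has been let go; the highest push I read was about 20 N, the other pieces were not moved, and the job is handed in at about 18 s.

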